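# Clamp the screw jar and unscrew its tight cap

### The job

Lower the hinged bracing frame of the jar holder fully shut over the square jar, so that the jar cannot turn, and leave it shut. Then grip the jar's tight round cap and unscrew it anticlockwise (seen from above) until its thread lets go, and lift it off. Finish while still holding the cap level and still, directly above the jar with one to three centimetres of clear air under it; leave the jar standing in its holder and do not disturb the bottles and the tin nearby.

Things in the scene. Friction and masses are not known exactly. Their poses are not given: they have to be found in the camera images.
- jar_holder: Jar holder, fixed: plywood board 96 x 178 x 12 mm (x by y) with a low round aluminium rim (inside 74 mm, 6 mm high) round the jar. Origin at the board's underside, z up; board from y = -100 to +78 mm; the jar's centre stands at (0, -12 mm). The frame's hinge runs along x at y = +62 mm, 50 mm up.
- frame (a joint): Opening angle of the bracing frame (rad): 0 fully shut (level), 1.57 upright, 1.75 the stop. The hinge is stiff (0.16 N m): the frame stays where it is left. It is an open aluminium rectangle, 80 mm wide, 12 mm thick, that passes round the cap.
- frame_bar (a point): Centre of the black round handle bar at the frame's free end: 14 mm thick, 60 mm free between the side bars, parallel to the holder's x, 152 mm from the hinge axis. Shut, it lies at y = -90 mm in the holder's frame, 50 mm above the worktop, with 44 mm of free space between it and the jar.
- frame_hinge (a point): Middle of the frame's hinge axis, which runs along the holder's x, 50 mm above the worktop. From it, when shut, two side bars (10 mm wide, 60 mm apart, tops 56 mm above the worktop) pass 3 mm off two faces of the jar and keep it from turning more than about 9 degrees.
- jar: Loose square clear jar of brass screws, 0.25 kg: 54 x 54 mm, 52 mm tall, on the 12 mm board; origin at the centre of its underside, z up, x within a few degrees of the holder's. Neck 30 mm across; on it a slippery white plug with a rib turns stiffly with the cap (0.2 N m) and stays on the jar, its top 74.5 mm above the origin. With the frame open the whole jar turns with the cap.
- cap: Loose round aluminium cap, 48 mm across, 20 mm tall, 30 g; origin at the centre of its lower rim, z up. Screwed on, it is 58 mm above the jar's origin, x axis along the jar's. It lifts off only when turned anticlockwise from above by 42 to 83 degrees relative to the jar (63 is best; a stop at 85; clockwise blocked). It hardly rises while turning; 17 mm of lift clears the jar.
- oil_bottle: Bystander: dropper bottle with thin spout, 25 mm across, 85 mm tall, standing; origin at its underside.
- glue_bottle: Bystander: glue bottle with blunt cap, 32 mm across, 83 mm tall, standing; origin at its underside.
- screw_tin: Bystander: low round tin, 54 mm across, 21 mm tall; origin at its underside.
Things that resemble listed ones, but are neither listed nor needed, are in the scene too. Several things have the shape of the cap; the one meant has the colours described above.

How it is judged:
On the way, in this order (a step that is already met when the one before it is completed fails the run):
1. the frame is fully shut over the standing jar, the cap still screwed on (value of joint frame below 0.07 rad and z of cap in the frame of jar below 0.062 m and angle between the x axis of cap and the x axis of jar, either way round below 0.4 rad), for 0.2 s.
2. the cap has been unscrewed on the braced jar (angle between the x axis of cap and the x axis of jar, either way round above 0.68 rad and z of cap in the frame of jar below 0.066 m and horizontal distance between cap and jar below 0.006 m and value of joint frame below 0.1 rad), for 0.1 s.
At the end, for the whole second after the job is handed in: The fingers hold the cap still and level (0.2 rad), centred over the jar within 20 mm, 4 to 50 mm of air between its lower rim and the jar's top, touching neither jar nor holder; the jar stands upright in its rim and the frame is shut (under 0.1 rad) (z of cap in the frame of jar between 0.0785 and 0.1245 m and horizontal distance between cap and jar below 0.02 m and angle between cap's own z axis and vertical below 0.2 rad and linear speed of cap below 0.03 m/s and contact force between the fingers and cap above 1 N and contact force between cap and jar below 0.05 N and contact force between cap and jar_holder below 0.05 N and value of joint frame below 0.1 rad and angle between jar's own z axis and vertical below 0.1 rad and z of jar in the frame of jar_holder below 0.016 m and horizontal distance between jar and jar_holder below 0.02 m); the arm keeps its last pose, push and grip.
It fails at once if the cap is turned on the jar, or taken off, while the frame is not shut (value of joint frame above 0.15 rad and (angle between the x axis of cap and the x axis of jar, either way round above 0.35 rad or z of cap in the frame of jar above 0.066 m)).
It fails at once if the jar turns in its holder by more than 0.35 rad (angle between the x axis of jar and the x axis of jar_holder, either way round above 0.35 rad).
It fails at once if a bottle or the tin is pushed more than 30 mm or knocked over (distance of any of oil_bottle, glue_bottle, screw_tin from where it was at the start of the episode above 0.03 m or angle between any of oil_bottle, glue_bottle's own z axis and vertical above 0.5 rad).
It also fails if it takes over 48 s, if anything falls off the work surface, if the arm or the gripper's body presses on something with over 40 N, if the wrist force passes 120 N, or if a joint passes its speed limit or range.

### The arm

A 6-joint arm with a two-finger parallel gripper is mounted at the origin on a cart in front of the work surface, level with it; the furniture and walls round the work are solid. World frame = base frame: x ahead of the robot, y to its left, z up, the work surface at z = 0. Lengths are in m, angles in rad, forces in N, time in s.
With the tool pointing down it reaches from about 0.3 to 0.875 m from the base axis. Payload 6.4 kg.
Tool frame: the origin (TCP) lies between the finger pads; the fingertips stand 19 mm ahead of it and the grasp point (between the pads) is the TCP (ctrl.tips_ahead is the z of the fingertips in the tool frame, in m); z points along the fingers, y is the line along which they close (so a half turn about z gives the same grasp; the last joint's range is limited). The gripper opens to 85 mm and grips with 20 to 120 N. Pads are 22 mm wide; open, the fingers measure 114 mm over their backs; the gripper's body (76 mm by 85 mm) begins 54 mm behind the grasp point. The pads swing forward as they close: fully open they stand 13 mm farther back than shut.
Start: joints at [-1.45, 0.181, 1.607, -0, 1.354, -0.206], TCP at [0.185, -0.545, 0.25] pointing down, gripper open.
Joint ranges: [-2.99, 2.99], [-0.89, 2.07], [0.3, 2.58], [-1.14, 4.28], [0, 2.63], [-3.12, 3.12]. Speed limits (rad/s): [2.57, 2.57, 3.01, 3.14, 3.14, 3.14].

### API

Orientations are given as a unit quaternion [w, x, y, z].
In Python, from bench import readout, vision, ctrl gives the robot as it stands.
- The arm moves only by the tool play_rows, never from a script. Its arguments are lists of equal length, an entry for each row: "xyz": the shift along the tool's x, y, z in mm, a list of three; "rot": the turn, a rotation vector about the tool's x, y, z in rad, a list of three; "grip": the opening, from 0 (shut) to 1 (fully open). In form: {"xyz": [[x, y, z], ...], "rot": [[rx, ry, rz], ...], "grip": [grip, ...]}. A call has exactly 10 rows; each row is the pose to reach, as a shift and turn from the pose commanded when the call began, along the tool's axes at that moment; what a row does not reach only later rows make up. A row lasts 1/8 s, in which the tool goes at most 62.5 mm and 10.7 degrees, less where a joint would pass 70% of its speed; a pose out of reach is approached as far as the arm can. A call with a gripper value outside its range is refused whole. The fingers move at their own pace and stop on an object; the grip force is fixed at half the most. Time passes only in rows, so rows that repeat a pose let the fingers close, or fill a call up. It gives the time, the measured TCP pose, the force, the opening and the grip force at its end, in the units of the state.
- readout.get_obs(): the state, without advancing time (a new reading comes with each control period).
- vision.camera(name): name is "scene" or "top" or "wrist"; returns a dict with "color" (480x640x3 uint8, red, green, blue), "depth" (480x640 float32, m along the optical axis (not along the pixel's ray), 0 where there is no reading), "camera_matrix" (3x3 intrinsics, pixels), "extrinsics" (4x4, takes a point from camera to world coordinates); the wrist camera has in their place "hand_eye" (4x4, takes a point from camera to tool coordinates, whose origin is the TCP and whose axes are the flange's). Camera axes: x right, y down, z forward; pixel columns grow to the right and rows downward; lengths in m; the calibration is good to about 2 mm. A picture is of the moment at which its call begins: read the wrist's pose just before it.
- ctrl.hand_in(): hands the job in; it is judged then, once.
The state is a dict: "time_s": time; "q": joint angles; "dq": joint speeds; "joint_efforts": joint torques, N m; "eef_pos": TCP position; "eef_rot": TCP orientation; "wrist_force": force on the tool from outside, world axes, zero at the start; "torque": the same for the moment, N m; "opening": opening from 0.0 (shut) to 1.0 (fully open); "grasp_force": force on a finger pad.
Only numpy, scipy, OpenCV 4.12 (cv2) and the standard library are available. Lean on these libraries where they do the work, as an engineer would, in place of code of your own. Each camera call takes 0.05 s, during which the arm holds its last target. There are 200 camera calls.

## Working session

There is one attempt and no reset: what is moved stays moved. The work goes in short steps, Python scripts to look and compute and a tool call to move; the robot and the scene stay as the last step left them, time stands still between calls to the robot, and variables do not carry over. Pictures are saved under pics/ and viewed, at most 10 in all, crops included, and the job is handed in when it is done.

Besides the shell and the picture viewer there is one more tool, called after "Emit:" as name(argument=value, ...) on one line, values as JSON. play_rows: Moves the arm, as the interface text tells. Its arguments: {"type":"object","properties":{"xyz":{"type":"array","items":{"type":"array","items":{"type":"number"}}},"rot":{"type":"array","items":{"type":"array","items":{"type":"number"}}},"grip":{"type":"array","items":{"type":"number"}}},"required":["xyz","rot","grip"]}

```bash
ls; mkdir -p pics
cat > h.py <<'E'
import numpy as np, cv2, json
from bench import readout, vision, ctrl
from scipy.spatial.transform import Rotation as R
def shot(name,fn):
    o=readout.get_obs(); c=vision.camera(name)
    E=c.get("extrinsics")
    if E is None:
        T=np.eye(4);q=o["eef_rot"];T[:3,:3]=R.from_quat([q[1],q[2],q[3],q[0]]).as_matrix();T[:3,3]=o["eef_pos"];E=T@c["hand_eye"]
    np.savez(fn,color=c["color"],depth=c["depth"],K=c["camera_matrix"],E=E)
    cv2.imwrite(f"pics/{fn}.png",c["color"][:,:,::-1])
def crop(fn,x0,y0,x1,y1,s,out):
    im=cv2.imread(f"pics/{fn}.png")[y0:y1,x0:x1];cv2.imwrite(f"pics/{out}.png",cv2.resize(im,None,fx=s,fy=s,interpolation=cv2.INTER_CUBIC))
def pt(fn,u,v,z=None):
    d=np.load(fn+".npz");K=d["K"];E=d["E"]
    r=np.linalg.inv(K)@[u,v,1]
    if z is None:
        return (E@np.r_[r*np.median(d["depth"][int(v)-1:int(v)+2,int(u)-1:int(u)+2]),1])[:3]
    w=E[:3,:3]@r; return E[:3,3]+w*(z-E[2,3])/w[2]
E
python3 - <<'E'
from h import *
shot("scene","s1");shot("top","t1")
a=np.hstack([cv2.imread("pics/s1.png")]);
print({k:np.round(v,3) if not isinstance(v,(str,)) else v for k,v in readout.get_obs().items()})
for f in("s1","t1"):
    d=np.load(f+".npz");print(d["K"].tolist(),np.round(d["E"],3).tolist())
E
```

```text
pics
{'time_s': np.float64(0.1), 'q': array([-1.45 ,  0.181,  1.608,  0.   ,  1.354, -0.206]), 'dq': array([ 0.001, -0.003, -0.002,  0.002, -0.002, -0.   ]), 'joint_efforts': array([-0.0000e+00, -4.4588e+01, -3.5224e+01, -0.0000e+00,  4.0000e-03,
        0.0000e+00]), 'eef_pos': array([ 0.185, -0.544,  0.249]), 'eef_rot': array([-0.001,  0.987,  0.163,  0.   ]), 'wrist_force': array([-0.515,  0.147,  0.136]), 'torque': array([ 0.058,  0.028, -0.056]), 'grasp_force': np.float64(0.0), 'opening': np.float64(0.998)}
[[544.7262030256618, 0.0, 318.31751668409913], [0.0, 544.7262030256618, 230.00705272826914], [0.0, 0.0, 1.0]] [[0.888, -0.323, 0.326, 0.056], [-0.459, -0.593, 0.662, -0.893], [-0.02, -0.738, -0.675, 0.943], [0.0, 0.0, 0.0, 1.0]]
[[575.675303411814, 0.0, 322.12638946971464], [0.0, 575.675303411814, 238.56164463205786], [0.0, 0.0, 1.0]] [[0.002, -0.983, 0.183, 0.274], [-1.0, -0.007, -0.026, -0.063], [0.027, -0.183, -0.983, 1.199], [0.0, 0.0, 0.0, 1.0]]
```

View pics/s1.png

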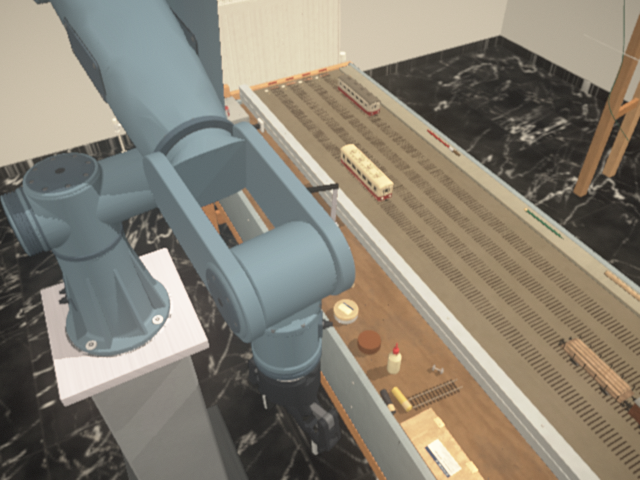

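View pics/t1.png

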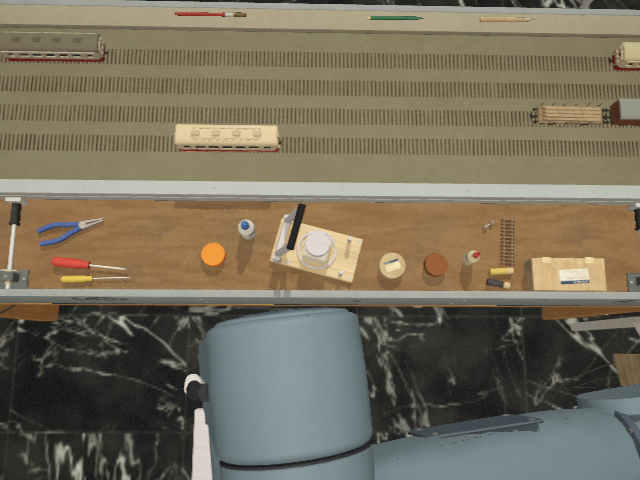

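Run:
```python
from h import *
crop("t1",190,180,450,310,3,"t1c")
for n,u,v in [("cap",318,240),("bar top",302,208),("bar bot",292,246),("board TR",362,239),("board BR",350,282),("board",275,270),("board TL",300,222),("glue",247,230),("orange",213,254),("tin?",392,265),("brown",435,264),("oil",473,257),("wallnear",320,297),("wallfar",320,190),("wood",400,220)]:
    print(n,np.round(pt("t1",u,v),3))
```

```text
cap [ 0.478 -0.084  0.09 ]
bar top [ 0.514 -0.053  0.206]
bar bot [ 0.446 -0.036  0.205]
board TR [ 0.497 -0.179  0.002]
board BR [ 0.405 -0.153  0.01 ]
board [0.43  0.004 0.   ]
board TL [ 0.49  -0.05   0.204]
glue [0.503 0.058 0.059]
orange [0.46  0.131 0.021]
tin? [ 0.439 -0.239  0.023]
brown [ 0.442 -0.329  0.021]
oil [ 0.453 -0.4    0.052]
wallnear [ 0.371 -0.09   0.041]
wallfar [ 0.586 -0.088  0.068]
wood [ 0.539 -0.261  0.002]
```

View pics/t1c.png

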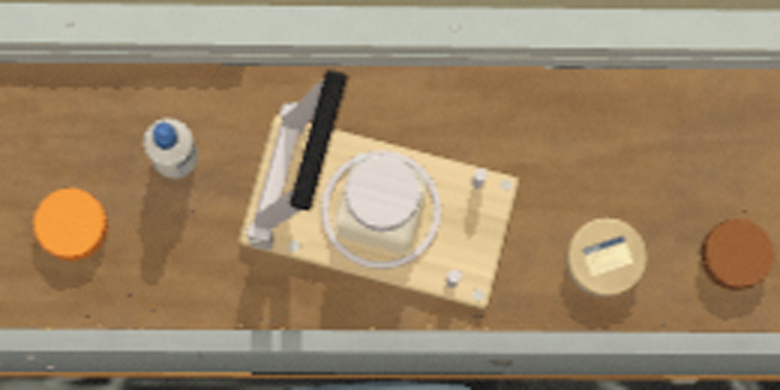

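```bash
python3 - <<'E'
from h import *
d=np.load("t1.npz");K=d["K"];E=d["E"];D=d["depth"]
v,u=np.mgrid[200:300,265:375];z=D[200:300,265:375]
P=np.stack([(u-K[0,2])/K[0,0]*z,(v-K[1,2])/K[1,1]*z,z,np.ones_like(z)],-1)@E.T
P=P[...,:3]; P=P[z>0]
c=P[(P[:,2]>.083)&(P[:,2]<.096)&(P[:,1]<-.05)]
c=c[np.linalg.norm(c[:,:2]-[.478,-.09],axis=1)<.04]
(x,y),r=cv2.minEnclosingCircle(c[:,:2].astype(np.float32));print("cap",x,y,r,np.median(c[:,2]),c[:,:2].mean(0))
b=P[P[:,2]>.19];m=b.mean(0);w=np.linalg.svd(b[:,:2]-m[:2])[2][0];print("bar",m,b.min(0),b.max(0),np.degrees(np.arctan2(w[1],w[0])),len(b))
for n,U,V in [("a",518/3+190,180/3+180),("b",488/3+190,308/3+180),("c",242/3+190,241/3+180)]: print(n,pt("t1",U,V,.012))
hh=np.load("t1.npz")
E
python3 -c "
from bench import vision
import numpy as np
print(np.round(vision.camera('wrist')['hand_eye'],3))"
```

```text
cap 0.4713355004787445 -0.08341602981090546 0.024547288194298744 0.090566619886298 [ 0.47103735 -0.08329533]
bar [ 0.48155661 -0.04316172  0.2043655 ] [ 0.44106272 -0.05867625  0.19326196] [ 0.52421657 -0.02727653  0.20965014] 165.40685418549737 370
a [ 0.49331611 -0.17964988  0.012     ]
b [ 0.40325479 -0.15793004  0.012     ]
c [0.44891157 0.01251554 0.012     ]
[[ 0.001 -0.947 -0.322  0.082]
 [ 1.     0.001  0.001  0.001]
 [-0.001 -0.322  0.947 -0.125]
 [ 0.     0.     0.     1.   ]]
```

Emit:
play_rows(xyz=[[30,-26,-20],[75,-66,-50],[125,-111,-60],[175,-155,-60],[225,-200,-60],[275,-244,-60],[325,-288,-60],[375,-333,-60],[425,-377,-60],[461,-409,-60]], rot=[[0,0,0.05],[0,0,0.11],[0,0,0.17],[0,0,0.23],[0,0,0.29],[0,0,0.35],[0,0,0.41],[0,0,0.47],[0,0,0.53],[0,0,0.581]], grip=[0,0,0,0,0,0,0,0,0,0])

```text
time_s: 1.4
eef_pos: [0.4798, -0.0259, 0.3104]
eef_rot: [0.0, 0.992, -0.128, 0.0]
wrist_force: [1.4, -0.9, -0.4]
opening: -0.0
grasp_force: 0.0
```

Run:
```python
from h import *
shot("wrist","w1");o=readout.get_obs();print(o["time_s"],np.round(o["q"],3),np.round(o["eef_pos"],4),np.round(o["eef_rot"],4),o["opening"],ctrl.tips_ahead)
```

```text
1.45 [-0.29  -0.081  1.759  0.005  1.463  1.533] [ 0.482  -0.0194  0.3103] [-2.400e-03  9.920e-01 -1.263e-01  9.000e-04] -0.00032119300434576496 0.019
```

View pics/w1.png

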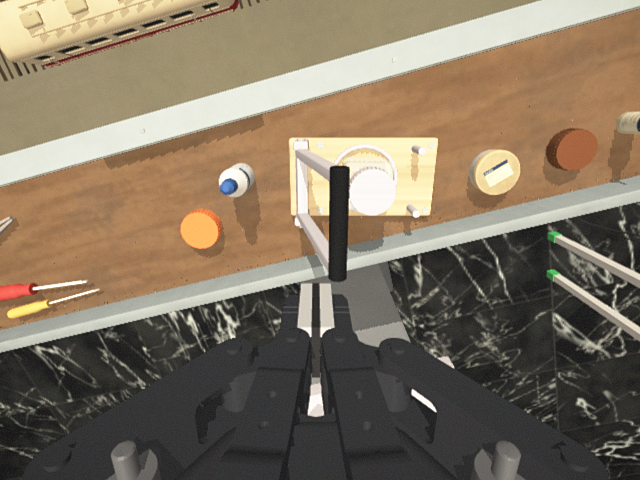

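Emit:
play_rows(xyz=[[0,0,40],[0,0,90],[0,0,103],[0,0,103],[12,12,104],[0,25,105],[0,38,107],[0,51,110],[0,63,113],[0,75,118]], rot=[[0,0,0],[0,0,0],[0,0,0],[0,0,0],[0,0,0],[0,0,0],[0,0,0],[0,0,0],[0,0,0],[0,0,0]], grip=[0,0,0,0,0,0,0,0,0,0])

```text
time_s: 2.7
eef_pos: [0.4603, -0.1016, 0.1922]
eef_rot: [0.0, 0.992, -0.127, 0.0]
wrist_force: [0.8, 0.8, 0.3]
opening: 0.004
grasp_force: 0.3
```

Run:
```python
from h import *
shot("wrist","w2");o=readout.get_obs();print(o["time_s"],np.round(o["eef_pos"],4),np.round(o["wrist_force"],1))
e=np.array([.25,.968]);p=o["eef_pos"][:2]-[.4898,-.0118];print("s",-p@e,"x",p@[.968,-.25],"tip",o["eef_pos"][2]-.019)
```

```text
2.75 [ 0.4598 -0.1026  0.1915] [ 0.9 -2.4  2.2]
s 0.09537233094415963 x -0.006350087662519564 tip 0.17251036768039302
```

View pics/w2.png

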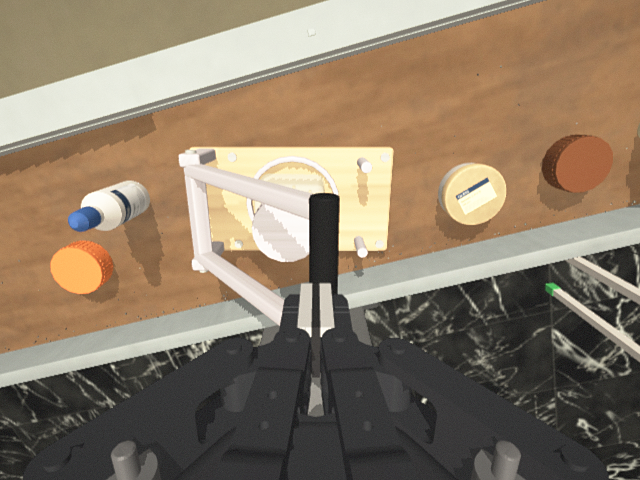

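Emit:
play_rows(xyz=[[0,5,11],[0,13,22],[1,20,30],[2,27,39],[3,32,48],[3,37,57],[4,41,66],[4,45,76],[4,48,85],[4,50,92]], rot=[[0,0,0],[0,0,0],[0,0,0],[0,0,0],[0,0,0],[0,0,0],[0,0,0],[0,0,0],[0,0,0],[0,0,0]], grip=[0,0,0,0,0,0,0,0,0,0])

```text
time_s: 4.0
eef_pos: [0.4516, -0.1501, 0.0997]
eef_rot: [-0.0, 0.992, -0.127, -0.0]
wrist_force: [1.5, -0.3, 0.5]
opening: -0.0
grasp_force: 0.2
```

```bash
cat >> h.py <<'E'
def st():
    o=readout.get_obs();print(round(float(o["time_s"]),2),np.round(o["eef_pos"],4),np.round(o["wrist_force"],1),np.round(o["q"],2),"open",round(float(o["opening"]),3))
    e=np.array([.25,.968]);p=o["eef_pos"][:2]-[.4898,-.0118];print("s",-p@e,"x",p@[.968,-.25],"tip",o["eef_pos"][2]-.019,"rot",np.round(o["eef_rot"],4))
E
python3 - <<'E'
from h import *
st();shot("top","t2");shot("wrist","w3")
a=cv2.imread("pics/t2.png")[180:310,190:450]
cv2.imwrite("pics/c2.png",np.vstack([cv2.resize(a,(600,300)),cv2.resize(cv2.imread("pics/w3.png")[80:380],(600,281))]))
E
```

```text
4.0 [ 0.4516 -0.1501  0.0997] [ 1.5 -0.3  0.5] [-0.57  0.16  1.97  0.    1.01  1.25] open -0.0
s 0.14341061591992527 x -0.0024423754239142614 tip 0.08067081073295479 rot [-1.000e-04  9.919e-01 -1.268e-01 -1.000e-04]
```

View pics/c2.png

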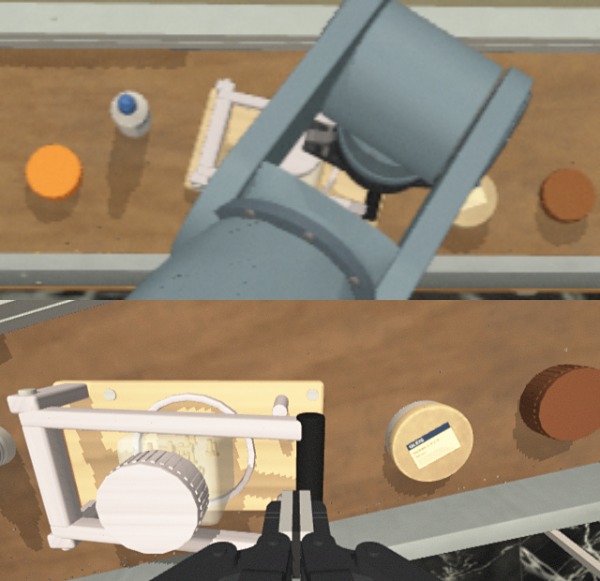

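Emit:
play_rows(xyz=[[0,3,4],[0,5,8],[0,6,12],[0,7,16],[0,7,20],[0,8,23],[0,8,25],[0,8,27],[0,8,27],[0,8,27]], rot=[[0,0,0],[0,0,0],[0,0,0],[0,0,0],[0,0,0],[0,0,0],[0,0,0],[0,0,0],[0,0,0],[0,0,0]], grip=[0,0,0,0,0,0,0,0,0,0])

```text
time_s: 5.35
eef_pos: [0.4498, -0.1579, 0.0753]
eef_rot: [0.0, 0.992, -0.126, -0.0]
wrist_force: [-8.9, 4.2, 23.4]
opening: 0.0
grasp_force: 11.7
```

Run:
```python
from h import *
st();shot("wrist","w4")
# board plane, bar, frame heights
d=np.load("w4.npz");K=d["K"];E=d["E"];D=d["depth"]
v,u=np.mgrid[0:480,0:640];P=np.stack([(u-K[0,2])/K[0,0]*D,(v-K[1,2])/K[1,1]*D,D,np.ones_like(D)],-1)@E.T
P=P[...,:3];np.save("P4.npy",P)
e=np.array([.25,.968]);rel=P[...,:2]-[.4898,-.0118];s=-rel@e;x=rel@[.968,-.25]
for s0 in np.arange(.0,.16,.02):
    m=(D>0)&(abs(s-s0)<.008)&(x>.028)&(x<.042)&(P[...,2]>.03);print(round(s0,2),m.sum(),np.round(np.median(P[m][:,2]),4) if m.any() else None)
m=(D>0)&(abs(s-.152)<.012)&(x>.012)&(x<.03)&(P[...,2]>.03);print("bar",m.sum(),np.percentile(P[m][:,2],[50,95]) if m.any() else 0)
```

```text
5.35 [ 0.4498 -0.1579  0.0753] [-8.9  4.2 23.4] [-0.59  0.21  1.98 -0.    0.96  1.24] open 0.0
s 0.15136916769414807 x -0.002167909450825567 tip 0.05628546988178483 rot [ 2.000e-04  9.920e-01 -1.265e-01 -2.000e-04]
0.0 3 0.0373
0.02 755 0.0564
0.04 955 0.0564
0.06 957 0.0564
0.08 962 0.0564
0.1 958 0.0564
0.12 949 0.0563
0.14 1092 0.0561
bar 8087 [0.13789863 0.15327542]
```

Emit:
play_rows(xyz=[[0,8,-15],[0,8,-50],[0,5,-90],[0,-10,-115],[0,-30,-115],[0,-50,-115],[0,-68,-115],[1,-78,-115],[1,-78,-115],[1,-78,-115]], rot=[[0,0,0],[0,0,0],[0,0,0],[0,0,0],[0,0,0],[0,0,0],[0,0,0],[0,0,0],[0,0,0],[0,0,0]], grip=[0,0,0.5,1,1,1,1,1,1,1])

```text
time_s: 6.65
eef_pos: [0.4702, -0.0829, 0.1883]
eef_rot: [0.0, 0.992, -0.127, 0.0]
wrist_force: [-0.2, 0.3, 0.2]
opening: 1.003
grasp_force: 0.0
```

```bash
cat > cap.py <<'E'
from h import *
def cap(fn,z0=.084,z1=.097):
    d=np.load(fn+".npz");K=d["K"];E=d["E"];D=d["depth"]
    v,u=np.mgrid[0:480,0:640];P=(np.stack([(u-K[0,2])/K[0,0]*D,(v-K[1,2])/K[1,1]*D,D,np.ones_like(D)],-1)@E.T)[...,:3]
    m=(D>0)&(P[...,2]>z0)&(P[...,2]<z1)&(np.linalg.norm(P[...,:2]-[.471,-.0835],axis=-1)<.04)
    c=P[m];top=np.median(c[:,2]);c=c[abs(c[:,2]-top)<.003]
    (x,y),r=cv2.minEnclosingCircle(c[:,:2].astype(np.float32));print("cap",x,y,r,"top",top,c.mean(0)[:2],len(c));return P,m
E
python3 - <<'E'
from cap import *
st();shot("wrist","w5");P,m=cap("w5")
s=-(P[...,:2]-[.4898,-.0118])@np.array([.25,.968]);x=(P[...,:2]-[.4898,-.0118])@np.array([.968,-.25])
k=(s>.02)&(s<.14)&(abs(abs(x)-.035)<.006)&(P[...,2]>.04)&(P[...,2]<.07);print("frame z",np.percentile(P[k][:,2],[10,50,90]))
E
```

```text
6.65 [ 0.4702 -0.0829  0.1883] [-0.2  0.3  0.2] [-0.42  0.03  1.91 -0.    1.21  1.4 ] open 1.003
s 0.07376683784117123 x -0.0011739681084853605 tip 0.16932040931494946 rot [ 2.000e-04  9.919e-01 -1.269e-01  0.000e+00]
cap 0.47131213545799255 -0.08461067825555801 0.024300824850797653 top 0.09086997749575693 [ 0.47188589 -0.08497343] 3584
frame z [0.05250649 0.05659847 0.05763313]
```

View pics/w5.png

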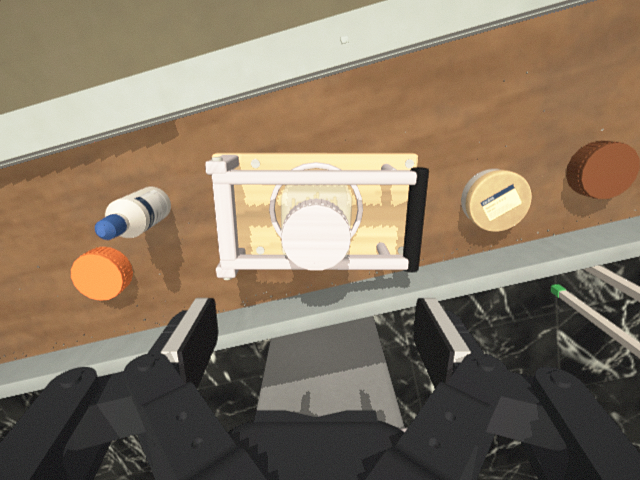

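Emit:
play_rows(xyz=[[1,1,30],[1,1,65],[1,1,90],[1,1,102],[1,1,102],[1,1,102],[1,1,102],[1,1,102],[1,1,102],[1,1,102]], rot=[[0,0,0],[0,0,0],[0,0,0],[0,0,0],[0,0,0],[0,0,0],[0,0,0],[0,0,0],[0,0,0],[0,0,0]], grip=[1,1,1,1,1,0.3,0,0,0,0])

```text
time_s: 7.95
eef_pos: [0.4722, -0.084, 0.0878]
eef_rot: [0.0, 0.992, -0.127, 0.001]
wrist_force: [-0.5, 0.5, 5.4]
opening: 0.543
grasp_force: 60.9
```

Emit:
play_rows(xyz=[[0,0,0],[0,0,0],[0,0,0],[0,0,0],[0,0,0],[0,0,0],[0,0,0],[0,0,0],[0,0,0],[0,0,0]], rot=[[0,0,-0.1],[0,0,-0.23],[0,0,-0.37],[0,0,-0.51],[0,0,-0.65],[0,0,-0.79],[0,0,-0.93],[0,0,-1.06],[0,0,-1.17],[0,0,-1.17]], grip=[0,0,0,0,0,0,0,0,0,0])

```text
time_s: 9.2
eef_pos: [0.4722, -0.0833, 0.0878]
eef_rot: [0.001, 0.897, 0.442, 0.001]
wrist_force: [1.1, 3.9, 6.8]
opening: 0.542
grasp_force: 61.1
```

Run:
```python
from cap import *
st();print(readout.get_obs()["torque"],readout.get_obs()["grasp_force"]);shot("wrist","w6");crop("w6",150,60,500,400,1.7,"w6c")
```

```text
9.2 [ 0.4722 -0.0833  0.0878] [1.1 3.9 6.8] [-0.42  0.19  1.97  0.    0.98  0.23] open 0.542
s 0.073633816775388 x 0.0008744752946732576 tip 0.06881912253278578 rot [5.000e-04 8.968e-01 4.425e-01 1.400e-03]
[ 0.62976022 -0.06996361 -0.13330529] 61.11892573535442
```

View pics/w6c.png

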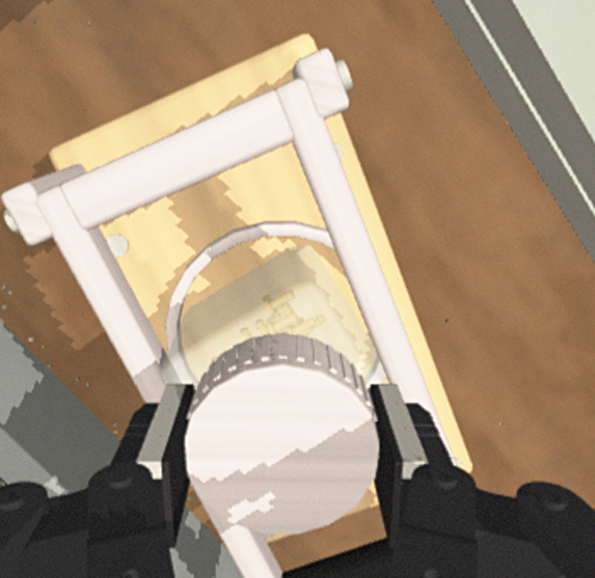

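Emit:
play_rows(xyz=[[0,0,0],[0,0,-1],[0,0,-2],[0,0,-3],[0,0,-4],[0,0,-5],[0,0,-6],[0,0,-7],[0,0,-8],[0,0,-8]], rot=[[0,0,0],[0,0,0],[0,0,0],[0,0,0],[0,0,0],[0,0,0],[0,0,0],[0,0,0],[0,0,0],[0,0,0]], grip=[0,0,0,0,0,0,0,0,0,0])

```text
time_s: 10.5
eef_pos: [0.4709, -0.0836, 0.0943]
eef_rot: [-0.0, 0.897, 0.442, -0.0]
wrist_force: [-0.3, -0.7, -0.1]
opening: 0.545
grasp_force: 61.9
```

Emit:
play_rows(xyz=[[0,0,-3],[0,0,-6],[0,0,-9],[0,0,-12],[0,0,-16],[0,0,-20],[0,0,-24],[0,0,-27],[0,0,-28],[0,0,-28]], rot=[[0,0,0],[0,0,0],[0,0,0],[0,0,0],[0,0,0],[0,0,0],[0,0,0],[0,0,0],[0,0,0],[0,0,0]], grip=[0,0,0,0,0,0,0,0,0,0])

```text
time_s: 11.75
eef_pos: [0.471, -0.0837, 0.1223]
eef_rot: [0.0, 0.897, 0.442, 0.0]
wrist_force: [-0.3, 0.3, 0.3]
opening: 0.543
grasp_force: 61.9
```

Run:
```python
from cap import *
st();shot("wrist","w7");crop("w7",150,60,500,400,1.7,"w7c");cap("w7",.1,.15)
```

```text
11.75 [ 0.471  -0.0837  0.1223] [-0.3  0.3  0.3] [-0.42  0.13  1.95  0.    1.06  0.23] open 0.543
s 0.0742732947907067 x -0.0002776077893352595 tip 0.10330768739645685 rot [0.    0.897 0.442 0.   ]
cap 0.47462570667266846 -0.07975570112466812 0.03685777261853218 top 0.12543438185229702 [ 0.4716044  -0.08354975] 9866
```

View pics/w7c.png

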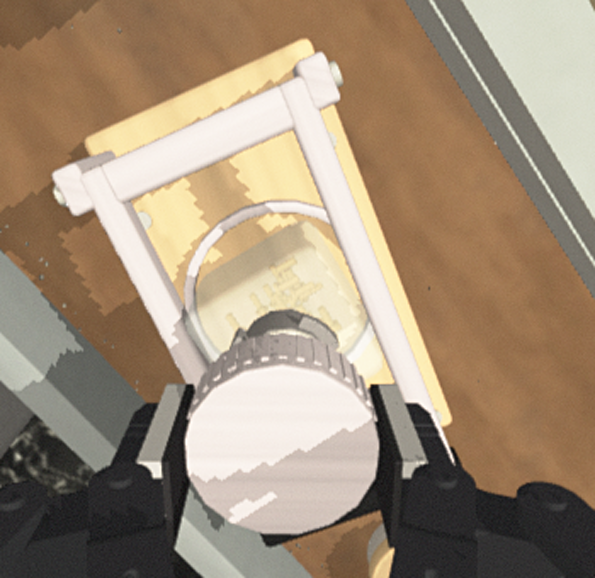

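```bash
python3 -c "
from bench import ctrl
print(ctrl.hand_in())"
```

```text
the job is handed in; nothing more can be done
None
```

The job is handed in: the frame is shut over the jar, and the gripper holds the unscrewed cap level about 19 mm above it. The jar stands in its holder and nothing nearby was touched; the hand-in call gave no verdict.

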